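# Isolate the stirrer drive and find the socket that fits its seal nut

### The arm

A 6-joint arm with a two-finger parallel gripper is mounted at the origin on the work surface; the furniture and walls round the work are solid. World frame = base frame: x ahead of the robot, y to its left, z up, the work surface at z = 0. Lengths are in m, angles in degrees, forces in N, time in s.
With the tool pointing down it reaches from about 0.15 to 0.775 m from the base axis. Payload 6.1 kg.
Tool frame: the origin (TCP) lies at the very end of the fingers, on their centre line; the grasp point (between the pads) lies manip.grip_point_offset behind it (manip.grip_point_offset is the distance from the TCP to the grasp point, in m); z points along the fingers, y is the line along which they close (so a half turn about z gives the same grasp; the last joint's range is limited). The gripper opens to 85 mm and grips with 20 to 120 N. Pads are 22 mm wide; open, the fingers measure 114 mm over their backs; the gripper's body (76 mm by 85 mm) begins 54 mm behind the grasp point. The pads swing forward as they close: fully open they stand 13 mm farther back than shut.
Start: joints at [72.365, 7.208, -2.269, 80.523, 0, 90], TCP at [0.159, 0.5, 0.231] pointing down, gripper open.
Joint ranges: [-155.77, 155.77], [-54.66, 111.73], [-72.52, 77.12], [-102.08, 115.82], [-83.92, 84.16], [-180, 180]. Speed limits (degrees/s): [136.94, 136.94, 172.46, 180, 180, 180].

### API

Orientations are given as a 3x3 rotation matrix whose columns are the frame's x, y, z axes.
In Python, from plant import manip gives the robot as it stands.
- The arm moves only by the tool steer_hand, called after ">>>" in YAML: its name, and indented under it one key for each argument. Schema: {"type":"object","properties":{"rows":{"type":"array","items":{"type":"array","prefixItems":[{"type":"array","items":{"type":"number"},"minItems":3,"maxItems":3},{"type":"array","items":{"type":"number"},"minItems":3,"maxItems":3}],"minItems":2,"maxItems":2},"minItems":1,"maxItems":10},"aperture":{"type":"number"},"force":{"type":"number"},"only":{"type":"string"},"quiet":{"type":"boolean"},"lines":{"type":"string"}},"required":["rows"],"additionalProperties":false}. rows is a list of rows, 1 to 10 of them, each written [[dx, dy, dz], [rx, ry, rz]]: dx, dy, dz in m, then a rotation vector rx, ry, rz in degrees; each row is the pose to reach, as a shift and turn from the pose commanded when the call began, along the tool's axes at that moment; what a row does not reach only later rows make up. A row lasts 1/10 s, in which the tool goes at most 0.05 m and 8.59 degrees, less where a joint would pass 70% of its speed; a pose out of reach is approached as far as the arm can. aperture is the opening from 0.0 (shut) to 1.0 (fully open), set as the call begins (left out keeps the last). The fingers move at their own pace and stop on an object; force is the grip in N (left out, the last holds). Time passes only in rows, so rows that do not move let the fingers close. The tool returns the time, the measured TCP pose, the force, the opening and the grip force at its end. only (a regular expression) keeps the lines of the reply that match it, lines (a string "A,B") keeps lines A to B, and quiet returns only ok. Input that does not fit is refused with a message, and nothing moves.
- manip.get_obs(): the state, without advancing time (a new reading comes with each control period).
- manip.snapshot(name): name is "scene" or "top"; returns a dict with "frame" (400x640x3 uint8, red, green, blue), "fx", "fy", "cx", "cy" (pixels), "R" (3x3) and "t" (3): a world point X has camera coordinates R X + t. Camera axes: x right, y down, z forward; pixel columns grow to the right and rows downward; lengths in m; the calibration is good to about 2 mm. A picture is of the moment at which its call begins. There is no depth.
- manip.hand_in(): hands the job in; it is judged then, once.
The state is a dict: "t": time; "qpos": joint angles; "qd": joint speeds; "joint_torque": joint torques, N m; "position": TCP position; "tcp_rot": TCP orientation; "ft_force": force on the tool from outside, world axes, zero at the start; "moment": the same for the moment, N m; "width": opening from 0.0 (shut) to 1.0 (fully open); "gripper_force": force on a finger pad.
Only numpy, scipy, OpenCV 4.12 (cv2) and the standard library are available. Lean on these libraries where they do the work, as an engineer would, in place of code of your own. Each camera call takes 0.05 s, during which the arm holds its last target. There are 200 camera calls.

### The job

Switch the drive off first: turn the black rotary isolator handle on the grey service fixture anticlockwise (seen from above) as far as it goes, before any socket comes near the nut. Then find, by trying if need be, which of the three hand sockets fits the hexagon nut of the seal head standing alone at the front of the fixture, next to the isolator, and push that one fully down over the nut; finish with it seated there, upright and still held in the gripper. The other two sockets must be left standing upright on the worktop, and the crucible and the brass weights are to be left alone.

Things in the scene. Friction and masses are not known exactly. Their poses are not given: they have to be found in the camera images.
- fixture: grey base plate, 170 (x) x 220 (y) x 12 mm, fixed; origin under its centre, x to its far side, y left. Three round aluminium heads 56 mm wide, each with a hexagon nut: the one to work on at (-40, -50) mm, front right; two spares, not used, at (45, -75) and (45, -2). Heads end 49, nuts 60, studs 62 mm above the worktop. Isolator at (-25, 65) on a housing 66 x 66 mm, 38 mm high.
- nut_seat (a point): centre of the foot of the nut to work on, at the bottom of its counterbore, 42 mm above the worktop; axes as the fixture's. The nut is fixed, 18 mm high, with flats facing +-y of this point and every 60 degrees from there. It is 16, 22 or 28 mm across flats; this differs from run to run and is not told. The fitting socket goes down until its mouth is level with this point.
- nut_top (a point): centre of the top of the nut to work on, 18 mm above nut_seat. The nut's top 5 mm are chamfered inward by 3 mm, which guides a socket on. A socket that is too small stops here, its mouth about 16 mm above nut_seat.
- head_rim (a point): centre of the rim plane of the counterbore round the nut to work on, 7 mm above nut_seat. The counterbore is 1.8 mm wider all round than the fitting socket; a socket that is too large stops on this rim, its mouth 7 mm above nut_seat.
- isolator (a joint): angle of the isolator handle, rad: 1.4 = on (stop), 0 = off (stop), starts near 1.4. Decreasing = anticlockwise seen from above. Friction about 0.07 N m, stays where it is left.
- isolator_grip (a point): point on the handle's vertical turning axis, 70 mm above the worktop, turning with the handle. The handle is a black bar 14 mm thick (point x), 64 mm long (point y), 25 mm high, its top 3 mm above this point, standing on a disc 22 mm below this point (bar centred on the axis). At off the bar lies along the fixture's y axis.
- socket_small: smallest of three loose steel hand sockets, standing mouth down, 76 mm high. Origin: centre of the mouth (underside), z up. Foot: round, 27 mm wide, 30 mm high, hexagon bore 18.4 mm across flats, 22 mm deep (for a 16 mm nut). Above, from 30 to 76 mm, a hexagon shank 18 mm across flats to grip. Bore and shank are in line: flats face +-y and every 60 degrees from there.
- socket_middle: middle of three loose steel hand sockets, standing mouth down, 76 mm high. Origin: centre of the mouth (underside), z up. Foot: round, 34 mm wide, 30 mm high, hexagon bore 24.4 mm across flats, 22 mm deep (for a 22 mm nut). Above, from 30 to 76 mm, a hexagon shank 18 mm across flats to grip. Bore and shank are in line: flats face +-y and every 60 degrees from there.
- socket_large: largest of three loose steel hand sockets, standing mouth down, 76 mm high. Origin: centre of the mouth (underside), z up. Foot: round, 40 mm wide, 30 mm high, hexagon bore 30.4 mm across flats, 22 mm deep (for a 28 mm nut). Above, from 30 to 76 mm, a hexagon shank 18 mm across flats to grip. Bore and shank are in line: flats face +-y and every 60 degrees from there.
- crucible: loose white porcelain crucible with lid, 44 mm wide, 48 mm high, origin under its centre; a bystander
- weight_100: loose brass weight, 23 mm wide, 42 mm high, origin under its centre; a bystander
- weight_50: loose brass weight, 18 mm wide, 36 mm high, origin under its centre; a bystander
- weight_20: loose brass weight, 14 mm wide, 30 mm high, origin under its centre; a bystander

How it is judged:
By the outcome, as a careful person would: the job done as asked, in the order asked, and still so for the second after the job is handed in, while the arm keeps its last pose, push and grip.
It also fails if it takes over 72 s, if anything falls off the work surface, if the arm or the gripper's body presses on something with over 40 N, if the wrist force passes 120 N, or if a joint passes its speed limit or range.

## Working session

There is one attempt and no reset: what is moved stays moved. The work goes in short steps, Python scripts to look and compute and a tool call to move; the robot and the scene stay as the last step left them, time stands still between calls to the robot, and variables do not carry over. Pictures are saved under pics/ and viewed, at most 10 in all, crops included, and the job is handed in when it is done.

```bash
ls; mkdir -p pics
```

Run:
```python
from plant import manip
import cv2,numpy as np
print(manip.grip_point_offset)
o=manip.get_obs();print(o)
for n in("scene","top"):
    s=manip.snapshot(n);cv2.imwrite(f"pics/{n}0.png",s["frame"][:,:,::-1])
    np.savez(f"pics/{n}0.npz",**s)
    print(n,s["fx"],s["fy"],s["cx"],s["cy"],np.round(s["R"],4).tolist(),np.round(s["t"],4))
```

```text
pics
plant.py
0.0187
{'t': 0.0, 'qpos': array([ 7.23643384e+01,  7.23955471e+00, -2.32627918e+00,  8.05238593e+01,
       -4.54231710e-04,  8.99983409e+01]), 'qd': array([ 0.0148962 ,  0.01046391, -0.02046775,  0.00172065,  0.08616194,
       -0.06416583]), 'joint_torque': array([-3.51110393e-03, -4.35918474e+01,  3.52919984e+01,  1.72653375e-02,
       -1.34786310e-04,  8.80456721e-07]), 'position': array([0.15893356, 0.49993446, 0.23054518]), 'tcp_rot': array([[-9.53011060e-01,  3.02935143e-01, -4.66715794e-04],
       [ 3.02935502e-01,  9.53009889e-01, -1.49427122e-03],
       [-7.88249950e-06, -1.56544179e-03, -9.99998775e-01]]), 'ft_force': array([-0.42185405,  0.36756215, -0.22988983]), 'moment': array([ 0.01175303,  0.04639798, -0.04443116]), 'gripper_force': 0.0, 'width': 0.9990851268810741}
scene 494.25035934353883 494.25035934353883 320.17794140189886 198.73711306170912 [[-0.4257, -0.9048, 0.0103], [-0.5398, 0.2448, -0.8054], [0.7262, -0.3484, -0.5927]] [0.1552 0.3573 0.6108]
top 421.3162783266357 421.3162783266357 320.4221140596201 200.41668887726837 [[0.0162, -0.9993, 0.0351], [-0.997, -0.0188, -0.0752], [0.0758, -0.0337, -0.9966]] [-0.0897  0.5054  0.8723]
```

View pics/top0.png

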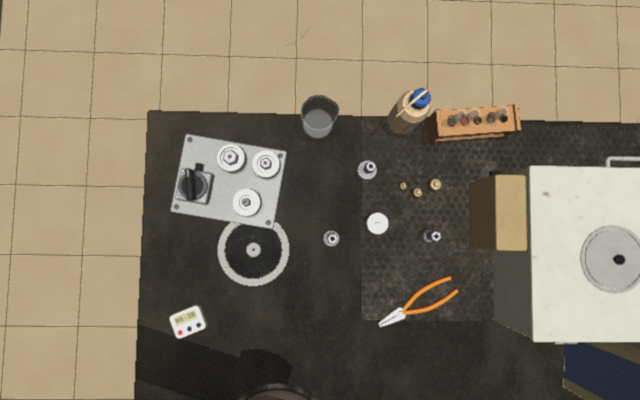

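View pics/scene0.png

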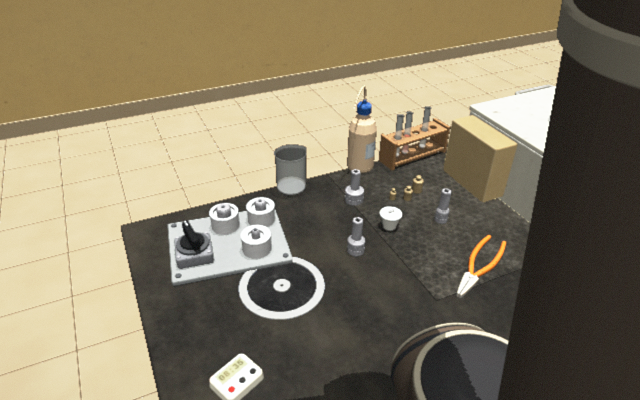

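The top view shows the fixture at about (228,182), with the isolator at (193,185) and the working head at (246,203). The sockets are at (367,170), (331,239) and (432,237), the crucible is at (377,223), and the weights are near (403–436,185). I'll enlarge crops to measure these.

Run:
```python
import cv2,numpy as np
a=cv2.imread("pics/top0.png"); 
c=cv2.resize(a[125:235,160:300],None,fx=5,fy=5,interpolation=cv2.INTER_CUBIC);cv2.imwrite("pics/c1.png",c)
p=[cv2.resize(a[y-20:y+20,x-20:x+20],None,fx=6.5,fy=6.5,interpolation=cv2.INTER_CUBIC) for x,y in((367,170),(331,239),(432,237))]
b=cv2.imread("pics/scene0.png")
q=[cv2.resize(b[y-28:y+28,x-28:x+28],(260,260),interpolation=cv2.INTER_CUBIC) for x,y in((355,188),(357,236),(444,206))]
cv2.imwrite("pics/c2.png",np.vstack([np.hstack(p),np.hstack(q)]))
```

```text
(no output)
```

View pics/c1.png

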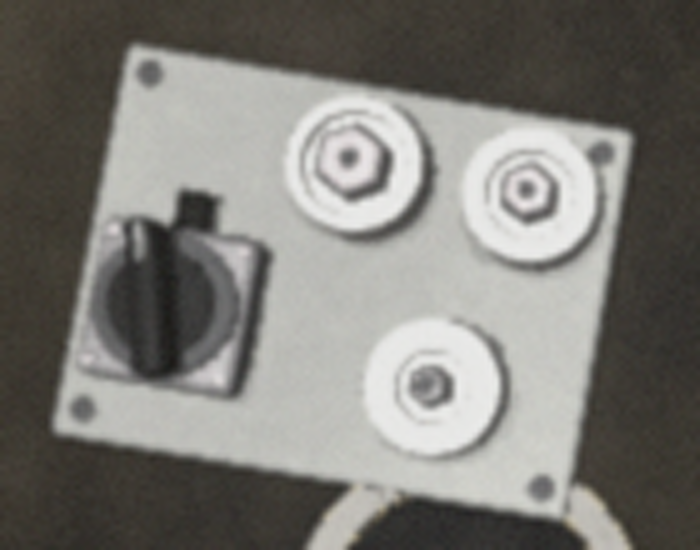

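View pics/c2.png

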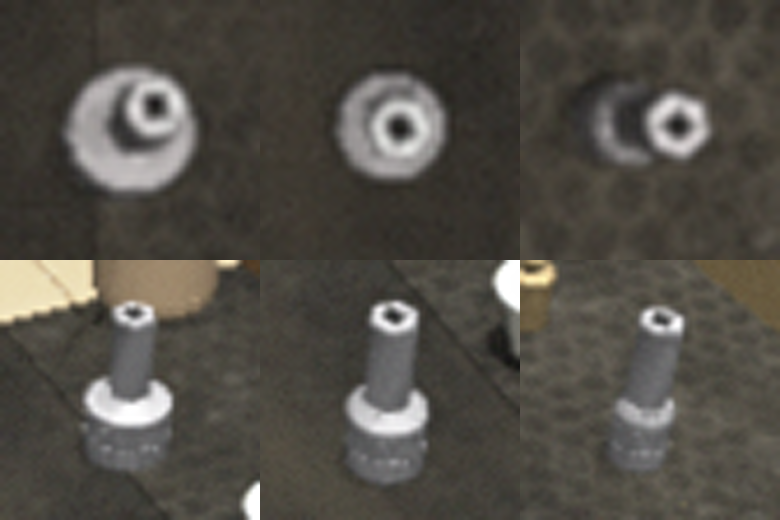

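Crop c1 shows the heads, in crop pixels, at (355,165), (531,197) and the working one at (433,387). The plate corners are near (130,45), (632,130), (567,515) and (55,432). In c2 the sockets from left to right are large, middle and small. I'll check the fixture in the scene view as well.

Create h.py:
```python
import numpy as np
from scipy.optimize import least_squares
S={n:dict(np.load(f"pics/{n}0.npz")) for n in("top","scene")}
def proj(n,X):
    s=S[n];c=np.asarray(X)@s["R"].T+s["t"];return np.stack([s["fx"]*c[...,0]/c[...,2]+s["cx"],s["fy"]*c[...,1]/c[...,2]+s["cy"]],-1)
def back(n,uv,z):
    s=S[n];d=s["R"].T@[(uv[0]-s["cx"])/s["fx"],(uv[1]-s["cy"])/s["fy"],1];o=-s["R"].T@s["t"];return o+d*(z-o[2])/d[2]
def crop(uv,x0,y0,k): return np.array([x0,y0])+(np.array(uv)+.5)/k-.5
```

Run:
```python
from h import *
import cv2
P=np.array([[.045,-.002,.049],[.045,-.075,.049],[-.04,-.05,.049],[.085,.11,.012],[.085,-.11,.012],[-.085,-.11,.012],[-.085,.11,.012]])
uv=np.array([crop(u,160,125,5) for u in[(355,165),(531,197),(433,387),(130,45),(632,130),(567,515),(55,432)]])
def W(p,P): 
    c,s=np.cos(p[2]),np.sin(p[2]);return np.c_[p[0]+c*P[:,0]-s*P[:,1],p[1]+s*P[:,0]+c*P[:,1],P[:,2]]
r=least_squares(lambda p:(proj("top",W(p,P))-uv).ravel(),[.5,.3,0]);print(r.x,np.degrees(r.x[2]),np.round(r.fun,2))
np.save("fix.npy",r.x)
print("scene",proj("scene",W(r.x,P)).round(1).tolist())
Q=np.array([[-.04,-.05,.06],[-.025,.065,.070]]);print(W(r.x,Q),proj("top",W(r.x,Q)),proj("scene",W(r.x,Q)))
for n,z,c in(("large",.03,(367-20+132/6.5,150+129/6.5)),("mid",.03,(311+392/6.5-40,219+127/6.5))):print(n,back("top",c,z))
for n,c in(("large",(347+155/6.5,150+106/6.5)),("mid",(311+(400-260)/6.5,219+127/6.5)),("small",(412+(678-520)/6.5,217+126/6.5))):
    x=back("top",np.array(c)-.4,.076);print(n,"top of shank",x,"scene",proj("scene",x))
b=cv2.imread("pics/scene0.png");a=cv2.imread("pics/top0.png")
c=cv2.resize(b[195:285,165:295],None,fx=6,fy=6,interpolation=cv2.INTER_CUBIC)[:540,:780]
cv2.imwrite("pics/c3.png",c)
```

```text
[ 0.5458577   0.11458028 -0.14779758] -8.468177367137143 [ 0.   -0.36 -0.02 -0.8   0.22 -0.15 -0.38 -0.28  0.7  -0.02  0.1   1.05
 -0.6   0.55]
scene [[223.0, 211.6], [259.6, 205.4], [255.1, 234.2], [166.6, 223.7], [273.2, 205.6], [292.8, 258.6], [171.3, 282.6]]
[[0.49893078 0.07101579 0.06      ]
 [0.53070216 0.18255314 0.07      ]] [[245.65125143 201.4581763 ]
 [188.9464131  184.08470943]] [[254.73082591 229.61860573]
 [189.71465255 231.53766452]]
large [ 0.57291678 -0.17875103  0.03      ]
mid [ 0.42689994 -0.10450603  0.03      ]
large top of shank [ 0.57404003 -0.17832875  0.076     ] scene [354.68250007 171.55817001]
mid top of shank [ 0.42835374 -0.1033277   0.076     ] scene [356.50355026 220.15828141]
small top of shank [ 0.43589069 -0.3104758   0.076     ] scene [445.58804993 191.13926192]
```

View pics/c3.png

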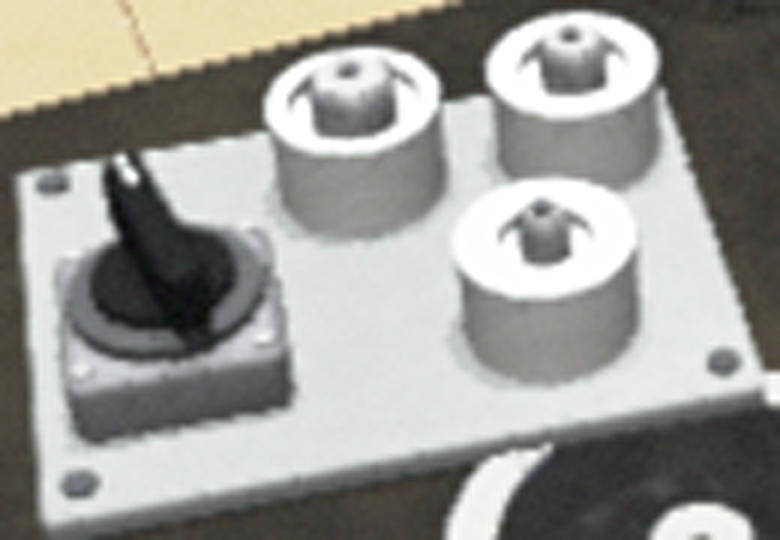

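The working nut is clearly the smallest of the three, about 16 mm across flats, so `socket_small` should fit. The scene positions agree with the top fit to within about 1 px. Next I'll do a joint fit and plan the isolator move.

Add to h.py:
```python
def W(p,P):
    P=np.atleast_2d(P);c,s=np.cos(p[2]),np.sin(p[2]);return np.c_[p[0]+c*P[:,0]-s*P[:,1],p[1]+s*P[:,0]+c*P[:,1],P[:,2]]
def plan(pos,ydeg):
    "tool-axis shift and turn to bring the TCP to pos, pointing down, tool y at heading ydeg"
    from plant import manip
    from scipy.spatial.transform import Rotation as Ro
    o=manip.get_obs();R=o["tcp_rot"];a=np.radians(ydeg);y=np.array([np.cos(a),np.sin(a),0]);z=np.array([0,0,-1.])
    T=np.c_[np.cross(y,z),y,z]
    print("now",o["t"],o["position"].round(4),"yhead",np.degrees(np.arctan2(R[1,1],R[0,1])).round(2),"q",o["qpos"].round(1))
    print("row",(R.T@(np.array(pos)-o["position"])).round(4),Ro.from_matrix(R.T@T).as_rotvec(degrees=True).round(2))
```

Run:
```python
from h import *
import cv2
P=np.array([[.045,-.002,.049],[.045,-.075,.049],[-.04,-.05,.049],[.085,.11,.012],[.085,-.11,.012],[-.085,-.11,.012],[-.085,.11,.012]])
uv=np.array([crop(u,160,125,5) for u in[(355,165),(531,197),(433,387),(130,45),(632,130),(567,515),(55,432)]])
i=[0,1,2,3,5,6];us=np.array([crop(u,165,195,6) for u in[(353,101),(573,65),(545,237),(18,175),(765,395),(45,525)]])
f=lambda p:np.r_[(proj("top",W(p,P))-uv).ravel(),(proj("scene",W(p,P[i]))-us).ravel()]
r=least_squares(f,[.54,.11,-.15],loss="soft_l1");print(r.x,np.degrees(r.x[2]));np.save("fix.npy",r.x)
print(W(r.x,[[-.04,-.05,.06],[-.025,.065,.07]]))
u=[np.array((412+158/6.5,217+126/6.5))-.4,np.array((446.2,190.5))]
g=lambda x:np.r_[proj("top",[*x,.076])-u[0],proj("scene",[*x,.076])-u[1]]
r2=least_squares(g,[.43,-.31]);print("small",r2.x,r2.fun)
iso=W(r.x,[-.025,.065,.0])[0];plan([iso[0],iso[1],.14],np.degrees(r.x[2])+180-np.degrees(1.4))
a=cv2.imread("pics/top0.png");b=cv2.imread("pics/scene0.png")
cv2.imwrite("pics/c4.png",np.hstack([cv2.resize(a[224:250,420:446],(390,390),interpolation=cv2.INTER_CUBIC),cv2.resize(b[180:206,433:459],(390,390),interpolation=cv2.INTER_CUBIC)]))
```

```text
[ 0.54568426  0.11422397 -0.15174202] -8.694177540892841
[[0.49858587 0.07084492 0.06      ]
 [0.53079695 0.18225608 0.07      ]]
small [ 0.43603504 -0.31127173] [ 0.39484347 -0.06626677 -0.33172113  0.50611027]
now 0.1 [0.1589 0.5    0.2306] yhead 72.37 q [72.4  7.2 -2.3 80.5 -0.  90. ]
row [-0.4506 -0.19    0.0909] [-8.000e-02 -1.000e-02 -1.873e+01]
```

View pics/c4.png

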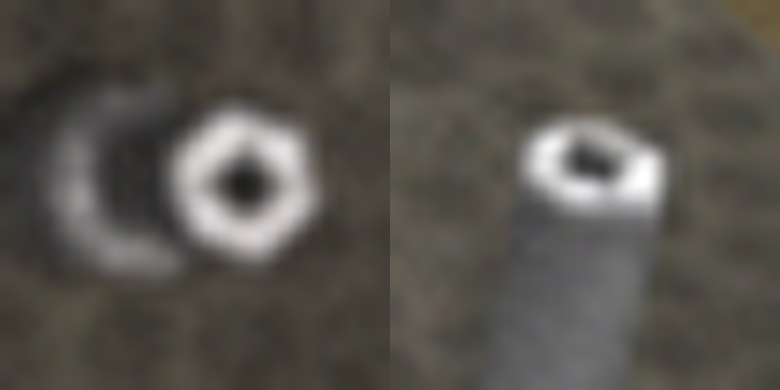

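The c4 crop shows the small socket's hexagonal top at crop (246,184), with vertices at roughly 46° mod 60 in the image. That puts its flat normals near 46° mod 60 in world heading. I'll do the isolator first.

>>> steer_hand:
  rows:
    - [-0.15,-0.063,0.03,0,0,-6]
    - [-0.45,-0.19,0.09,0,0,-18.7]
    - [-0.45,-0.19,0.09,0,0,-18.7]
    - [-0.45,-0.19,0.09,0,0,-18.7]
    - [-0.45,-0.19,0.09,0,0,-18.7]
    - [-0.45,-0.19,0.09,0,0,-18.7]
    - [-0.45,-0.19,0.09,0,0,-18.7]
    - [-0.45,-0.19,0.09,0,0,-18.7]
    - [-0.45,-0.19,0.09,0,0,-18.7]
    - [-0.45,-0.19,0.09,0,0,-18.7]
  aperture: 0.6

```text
refused: rows[0]: [-0.15, -0.063, 0.03, 0, 0, -6] is too long (schema: maxItems 2). Nothing was moved.
```

I used the wrong layout. The manual says rows with the three-number parts in brackets of their own; once more.

>>> steer_hand:
  rows:
    - [[-0.15,-0.063,0.03],[0,0,-6]]
    - [[-0.45,-0.19,0.09],[0,0,-18.7]]
    - [[-0.45,-0.19,0.09],[0,0,-18.7]]
    - [[-0.45,-0.19,0.09],[0,0,-18.7]]
    - [[-0.45,-0.19,0.09],[0,0,-18.7]]
    - [[-0.45,-0.19,0.09],[0,0,-18.7]]
    - [[-0.45,-0.19,0.09],[0,0,-18.7]]
    - [[-0.45,-0.19,0.09],[0,0,-18.7]]
    - [[-0.45,-0.19,0.09],[0,0,-18.7]]
    - [[-0.45,-0.19,0.09],[0,0,-18.7]]
  aperture: 0.6

```text
t: 1.1
position: [0.5302, 0.1822, 0.1409]
tcp_rot: [[-1.0, -0.018, -0.0], [-0.018, 1.0, -0.0], [0.0, 0.0, -1.0]]
ft_force: [0.7, 0.3, -0.9]
width: 0.604
gripper_force: 0.0
```

Run:
```python
from h import *
p=np.load("fix.npy");iso=W(p,[-.025,.065,.0])[0];plan([iso[0],iso[1],.054],np.degrees(p[2])+180-np.degrees(1.4))
import cv2
a=S["top"]["frame"].astype(float).mean(2)
cx,cy=420+(246+.5)/15-.5,224+(184+.5)/15-.5
th=np.radians(np.arange(0,360,2));rr=np.arange(2.5,8,.1)
m=cv2.remap(a.astype(np.float32),(cx+np.outer(np.cos(th),rr)).astype(np.float32),(cy-np.outer(np.sin(th),rr)).astype(np.float32),cv2.INTER_CUBIC)
# render-fit hexagon: maximise inside/outside contrast, top face only
best=[]
g=[np.array([x,y]) for x in np.arange(429,444,.25) for y in np.arange(229,244,.25)];G=np.array(g)
B=cv2.remap(a.astype(np.float32),G[:,0].astype(np.float32)[:,None],G[:,1].astype(np.float32)[:,None],cv2.INTER_LINEAR).ravel()
sc=[]
for dx in np.arange(-.6,.7,.2):
 for dy in np.arange(-.6,.7,.2):
  for h in range(0,60,3):
    d=np.array([back("top",(cx+dx,cy+dy),.076)])
    an=np.radians(h+30+60*np.arange(6));V=proj("top",np.c_[d[0,0]+.0104*np.cos(an),d[0,1]+.0104*np.sin(an),np.full(6,.076)])
    s=np.array([cv2.pointPolygonTest(V.astype(np.float32)[:,None],(float(q[0]),float(q[1])),True) for q in G[::3]])
    M=np.clip(s+.5,0,1)*((np.hypot(*(G[::3]-[cx+dx,cy+dy]).T)>2.2));k=np.hypot(*(G[::3]-[cx+dx,cy+dy]).T);w=(k>2.2)&(k<6.5)&(G[::3,0]>cx-4.5)
    sc.append((np.corrcoef(M[w],B[::3][w])[0,1],dx,dy,h,*d[0,:2]))
sc.sort(reverse=True);print(np.round(sc[:6],4))
```

```text
now 1.1 [0.5302 0.1822 0.1409] yhead 91.05 q [19.  11.9 -8.1 70.1  0.  17.9]
row [-0.0007  0.      0.0869] [ 0.   -0.03 -0.04]
[[ 0.9609 -0.2     0.     42.      0.4363 -0.3101]
 [ 0.9609  0.      0.     42.      0.4363 -0.3105]
 [ 0.9603 -0.2     0.     45.      0.4363 -0.3101]
 [ 0.9602  0.      0.     45.      0.4363 -0.3105]
 [ 0.9594  0.      0.     39.      0.4363 -0.3105]
 [ 0.9588 -0.2     0.     39.      0.4363 -0.3101]]
```

>>> steer_hand:
  rows:
    - [[0,0,0.045],[0,0,0]]
    - [[0,0,0.07],[0,0,0]]
    - [[0,0,0.08],[0,0,0]]
    - [[0,0,0.087],[0,0,0]]
    - [[0,0,0.087],[0,0,0]]

```text
t: 1.6
position: [0.5289, 0.1843, 0.0546]
tcp_rot: [[-1.0, -0.019, -0.0], [-0.019, 1.0, -0.0], [0.0, -0.0, -1.0]]
ft_force: [-0.0, -0.0, -0.5]
width: 0.598
gripper_force: 0.0
```

>>> steer_hand:
  rows:
    - [[0,0,0],[0,0,0]]
    - [[0,0,0],[0,0,0]]
    - [[0,0,0],[0,0,0]]
    - [[0,0,0],[0,0,0]]
    - [[0,0,0],[0,0,0]]
    - [[0,0,0],[0,0,0]]
    - [[0,0,0],[0,0,0]]
    - [[0,0,0],[0,0,0]]
  aperture: 0
  force: 40

```text
t: 2.4
position: [0.5295, 0.183, 0.0562]
tcp_rot: [[-1.0, -0.018, 0.002], [-0.018, 1.0, -0.002], [-0.002, -0.002, -1.0]]
ft_force: [-1.6, -5.4, 5.0]
width: 0.157
gripper_force: 39.9
```

>>> steer_hand:
  rows:
    - [[0,0,-0.002],[0,0,-8]]
    - [[0,0,-0.002],[0,0,-16]]
    - [[0,0,-0.002],[0,0,-24]]
    - [[0,0,-0.002],[0,0,-32]]
    - [[0,0,-0.002],[0,0,-40]]
    - [[0,0,-0.002],[0,0,-48]]
    - [[0,0,-0.002],[0,0,-56]]
    - [[0,0,-0.002],[0,0,-64]]
    - [[0,0,-0.002],[0,0,-71]]
    - [[0,0,-0.002],[0,0,-75]]
  force: 60

```text
t: 3.4
position: [0.5302, 0.1821, 0.0564]
tcp_rot: [[-0.238, -0.971, 0.002], [-0.971, 0.238, -0.004], [0.004, -0.003, -1.0]]
ft_force: [4.7, -6.8, -7.7]
width: 0.145
gripper_force: 60.8
```

>>> steer_hand:
  rows:
    - [[0,0,0],[0,0,-3]]
    - [[0,0,0],[0,0,-5]]
    - [[0,0,0],[0,0,-7]]
    - [[0,0,0],[0,0,-7]]
    - [[0,0,0],[0,0,-7]]

```text
t: 3.9
position: [0.5303, 0.182, 0.0564]
tcp_rot: [[-0.124, -0.992, 0.002], [-0.992, 0.124, -0.004], [0.004, -0.003, -1.0]]
ft_force: [5.0, -6.5, -6.9]
width: 0.145
gripper_force: 61.4
```

Run:
```python
from h import *
p=np.load("fix.npy");iso=W(p,[-.025,.065,.0])[0];plan([iso[0],iso[1],.054],np.degrees(p[2])+180)
from plant import manip;o=manip.get_obs();print(o["moment"],o["ft_force"])
```

```text
now 3.9 [0.5303 0.182  0.0564] yhead 172.86 q [ 19.1  14.2 -16.1  59.7  -0.3 -63.8]
row [-0.0003 -0.0005  0.0024] [-0.16 -0.22  1.56]
[-1.22824127 -1.22365159 -0.93261199] [ 5.04331386 -6.51342739 -6.8645885 ]
```

>>> steer_hand:
  rows:
    - [[0,0,0],[0,0,-2]]
    - [[0,0,0],[0,0,-3]]
    - [[0,0,0],[0,0,-3]]

```text
t: 4.2
position: [0.5303, 0.182, 0.0564]
tcp_rot: [[-0.074, -0.997, 0.002], [-0.997, 0.074, -0.004], [0.004, -0.003, -1.0]]
ft_force: [6.1, -6.7, -8.2]
width: 0.149
gripper_force: 71.8
```

Run:
```python
from plant import manip;o=manip.get_obs();print(o["moment"],o["ft_force"])
```

```text
[-1.25038857 -1.22482656 -1.76826827] [ 6.10434772 -6.66660754 -8.21750952]
```

>>> steer_hand:
  rows:
    - [[0,0,0],[0,0,3]]
    - [[0,0,0],[0,0,3]]
  aperture: 0.6

```text
t: 4.4
position: [0.5294, 0.1841, 0.0572]
tcp_rot: [[-0.121, -0.993, 0.001], [-0.993, 0.121, 0.0], [-0.001, -0.001, -1.0]]
ft_force: [-0.5, -0.5, -0.2]
width: 0.473
gripper_force: 0.0
```

>>> steer_hand:
  rows:
    - [[0,0,0],[0,0,0]]
    - [[0,0,0],[0,0,0]]
    - [[0,0,0],[0,0,0]]
    - [[0,0,-0.04],[0,0,0]]
    - [[0,0,-0.08],[0,0,0]]
    - [[0,0,-0.12],[0,0,0]]
    - [[0,0,-0.12],[0,0,0]]

```text
t: 5.1
position: [0.5316, 0.185, 0.1828]
tcp_rot: [[-0.12, -0.993, 0.009], [-0.993, 0.12, 0.003], [-0.004, -0.009, -1.0]]
ft_force: [0.5, 0.7, 0.3]
width: 0.593
gripper_force: 0.0
```

Run:
```python
from h import *
from plant import manip
import cv2
a=manip.snapshot("top")["frame"][:,:,::-1];b=manip.snapshot("scene")["frame"][:,:,::-1]
cv2.imwrite("pics/c5.png",np.hstack([cv2.resize(x,(390,340),interpolation=cv2.INTER_CUBIC) for x in(a[140:230,160:263],b[195:285,165:268])]))
plan([.4362,-.3108,.15],103)
plan([.4362,-.3108,.15],43)
```

```text
now 5.2 [0.5297 0.1843 0.1777] yhead 173.09 q [ 19.2  11.2  -4.2  74.4   0.  -63.9]
row [0.5028 0.0333 0.027 ] [-7.000e-02  1.400e-01  7.009e+01]
now 5.2 [0.5297 0.1843 0.1777] yhead 173.09 q [ 19.2  11.2  -4.2  74.4   0.  -63.9]
row [0.5028 0.0333 0.027 ] [1.0000e-02 1.9000e-01 1.3009e+02]
```

View pics/c5.png

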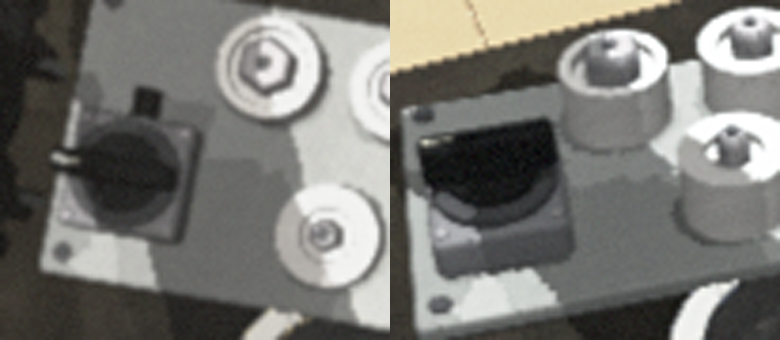

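The views show the handle lying along the fixture's y axis, so the isolator is off; the moment also rose against the stop. Next is the small socket.

>>> steer_hand:
  rows:
    - [[0.04,0.003,0],[0,0,6]]
    - [[0.09,0.006,0],[0,0,14]]
    - [[0.5,0.033,0.02],[0,0,70]]
    - [[0.5,0.033,0.02],[0,0,70]]
    - [[0.5,0.033,0.02],[0,0,70]]
    - [[0.5,0.033,0.02],[0,0,70]]
    - [[0.5,0.033,0.02],[0,0,70]]
    - [[0.5,0.033,0.02],[0,0,70]]
    - [[0.5,0.033,0.02],[0,0,70]]
    - [[0.5,0.033,0.02],[0,0,70]]
  aperture: 0.7

```text
t: 6.2
position: [0.4365, -0.2985, 0.1554]
tcp_rot: [[-0.974, -0.225, -0.002], [-0.225, 0.974, 0.002], [0.002, 0.002, -1.0]]
ft_force: [1.5, -0.4, 0.4]
width: 0.7
gripper_force: 0.0
```

>>> steer_hand:
  rows:
    - [[0.05,0,0],[0,0,0]]
    - [[0.05,0,0],[0,0,0]]
    - [[0,0,0],[0,0,0]]
  quiet: true

```text
ok
```

Run:
```python
from h import *
plan([.4362,-.3108,.037],103)
```

```text
now 6.5 [ 0.433  -0.2982  0.1558] yhead 102.62 q [-34.5   8.1 -10.7  71.4  -0.1 -47.1]
row [-0.0008 -0.0132  0.1188] [ 0.13 -0.22 -0.38]
```

>>> steer_hand:
  rows:
    - [[-0.001,-0.013,0.02],[0,0,0]]
    - [[-0.001,-0.013,0.06],[0,0,0]]
    - [[-0.001,-0.013,0.09],[0,0,0]]
    - [[-0.001,-0.013,0.11],[0,0,0]]
    - [[-0.001,-0.013,0.1185],[0,0,0]]
    - [[-0.001,-0.013,0.1185],[0,0,0]]
    - [[-0.001,-0.013,0.1185],[0,0,0]]

```text
t: 7.2
position: [0.4423, -0.3096, 0.0392]
tcp_rot: [[-0.974, -0.226, 0.0], [-0.226, 0.974, -0.0], [-0.0, -0.0, -1.0]]
ft_force: [0.1, -0.2, -0.0]
width: 0.702
gripper_force: 0.0
```

>>> steer_hand:
  rows:
    - [[0,0,0],[0,0,0]]
    - [[0,0,0],[0,0,0]]
    - [[0,0,0],[0,0,0]]
    - [[0,0,0],[0,0,0]]
    - [[0,0,0],[0,0,0]]
    - [[0,0,0],[0,0,0]]
    - [[0,0,0],[0,0,0]]
    - [[0,0,0],[0,0,0]]
  aperture: 0
  force: 60

```text
t: 8.0
position: [0.4425, -0.31, 0.0397]
tcp_rot: [[-0.974, -0.226, 0.002], [-0.226, 0.974, -0.001], [-0.001, -0.001, -1.0]]
ft_force: [-1.1, 0.1, 6.0]
width: 0.202
gripper_force: 58.6
```

The grip is 6 mm off-centre along the pads because I planned from a reading taken while the arm was settling. I'll regrip.

>>> steer_hand:
  rows:
    - [[0,0,0],[0,0,0]]
    - [[0,0,0],[0,0,0]]
    - [[0,0,0],[0,0,0]]
    - [[0.006,0,0],[0,0,0]]
    - [[0.006,0,0],[0,0,0]]
    - [[0.006,0,0],[0,0,0]]
  aperture: 0.5

```text
t: 8.6
position: [0.4358, -0.311, 0.0386]
tcp_rot: [[-0.974, -0.226, -0.0], [-0.226, 0.974, 0.0], [0.0, 0.0, -1.0]]
ft_force: [0.2, 0.2, 0.0]
width: 0.497
gripper_force: 0.0
```

Run:
```python
from h import *
from plant import manip
import cv2
a=manip.snapshot("scene");c=a["frame"][175:231,416:472,::-1]
cv2.imwrite("pics/c6.png",cv2.resize(c,(450,450),interpolation=cv2.INTER_CUBIC))
plan([.4362,-.3108,.0395],103)
```

```text
now 8.65 [ 0.436  -0.311   0.0387] yhead 103.05 q [-35.5  12.4 -20.8  56.8   0.  -48.5]
row [-0.0002  0.0001 -0.0008] [-0.    0.    0.05]
```

View pics/c6.png

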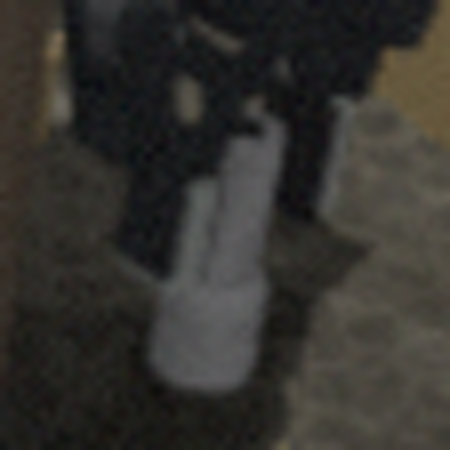

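The socket still stands upright between the fingers, with its foot at about crop (208,335). I'll close, lift and carry it.

>>> steer_hand:
  rows:
    - [[0,0,0],[0,0,0]]
    - [[0,0,0],[0,0,0]]
    - [[0,0,0],[0,0,0]]
    - [[0,0,0],[0,0,0]]
    - [[0,0,0],[0,0,0]]
    - [[0,0,0],[0,0,0]]
    - [[0,0,0],[0,0,0]]
  aperture: 0
  force: 70

```text
t: 9.35
position: [0.4363, -0.311, 0.0388]
tcp_rot: [[-0.974, -0.226, 0.0], [-0.226, 0.974, -0.0], [-0.0, -0.0, -1.0]]
ft_force: [0.8, 0.3, 3.8]
width: 0.198
gripper_force: 68.4
```

>>> steer_hand:
  rows:
    - [[0,0,-0.01],[0,0,0]]
    - [[0,0,-0.04],[0,0,0]]
    - [[0,0,-0.08],[0,0,0]]
    - [[0,0,-0.11],[0,0,0]]
    - [[0,0,-0.12],[0,0,0]]
    - [[0,0,-0.12],[0,0,0]]
    - [[0,0,-0.12],[0,0,0]]
    - [[0,0,-0.12],[0,0,0]]
    - [[0,0,-0.12],[0,0,0]]

```text
t: 10.25
position: [0.4354, -0.3104, 0.157]
tcp_rot: [[-0.974, -0.226, -0.002], [-0.226, 0.974, 0.002], [0.002, 0.002, -1.0]]
ft_force: [-0.4, -0.4, -0.6]
width: 0.198
gripper_force: 68.3
```

Run:
```python
from h import *
p=np.load("fix.npy");n=W(p,[-.04,-.05,0])[0];print(n);plan([n[0],n[1],.155],np.degrees(p[2])+90)
```

```text
[0.49858587 0.07084492 0.        ]
now 10.25 [ 0.4354 -0.3104  0.157 ] yhead 103.06 q [-35.5   9.   -9.6  71.7   0.  -48.5]
row [-0.1477  0.3571  0.0025] [ 0.1  -0.13 21.76]
```

>>> steer_hand:
  rows:
    - [[-0.012,0.03,0],[0,0,2]]
    - [[-0.028,0.068,0],[0,0,5]]
    - [[-0.044,0.107,0],[0,0,8]]
    - [[-0.06,0.145,0],[0,0,11]]
    - [[-0.076,0.184,0],[0,0,14]]
    - [[-0.092,0.222,0],[0,0,17]]
    - [[-0.108,0.261,0],[0,0,20]]
    - [[-0.124,0.3,0],[0,0,21.8]]
    - [[-0.137,0.332,0],[0,0,21.8]]
    - [[-0.148,0.357,0],[0,0,21.8]]

```text
t: 11.25
position: [0.4992, 0.0724, 0.1578]
tcp_rot: [[-0.989, 0.15, -0.001], [0.15, 0.989, -0.0], [0.001, -0.0, -1.0]]
ft_force: [0.9, 0.6, -1.6]
width: 0.198
gripper_force: 68.6
```

>>> steer_hand:
  rows:
    - [[0,0,0],[0,0,0]]
    - [[0,0,0],[0,0,0]]
    - [[0,0,0],[0,0,0]]
    - [[0,0,0],[0,0,0]]
    - [[0,0,0],[0,0,0]]
    - [[0,0,0],[0,0,0]]

```text
t: 11.85
position: [0.4996, 0.0696, 0.1587]
tcp_rot: [[-0.988, 0.153, 0.0], [0.153, 0.988, -0.0], [-0.0, 0.0, -1.0]]
ft_force: [-0.7, 0.7, -1.1]
width: 0.198
gripper_force: 68.7
```

Run:
```python
from h import *
from plant import manip
import cv2
a=manip.snapshot("top")["frame"][:,:,::-1];b=manip.snapshot("scene")["frame"][:,:,::-1]
cv2.imwrite("pics/c7.png",np.hstack([cv2.resize(x,(390,390),interpolation=cv2.INTER_CUBIC) for x in(a[150:250,200:300],b[165:265,205:305])]))
p=np.load("fix.npy");n=W(p,[-.04,-.05,0])[0];plan([n[0],n[1],.105],np.degrees(p[2])+90)
o=manip.get_obs();R=o["tcp_rot"];c=o["position"];
for d in(.0388,.0088):print(d,proj("scene",c+R[:,2]*d))
```

```text
now 11.95 [0.4996 0.0699 0.1587] yhead 81.22 q [  8.    5.6 -13.2  71.2  -0.   16.7]
row [0.0011 0.0008 0.0537] [ 0.    0.01 -0.08]
0.0388 [252.90734083 203.31963072]
0.0088 [251.6943332  189.53558238]
```

View pics/c7.png

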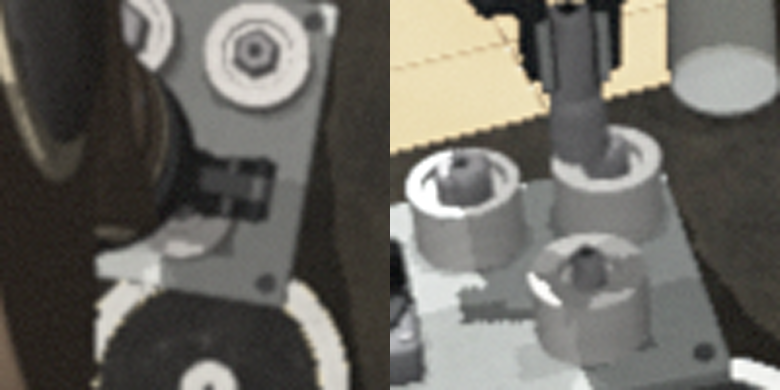

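The view shows the socket held upright, with its mouth at scene pixel (253.7,203.5) against a predicted (252.9,203.3). That is the same +0.8 px bias the fixture shows, so the nut centre is at about (0.499, 0.071). Now I'll descend.

>>> steer_hand:
  rows:
    - [[0.0008,0.0011,0.015],[0,0,0]]
    - [[0.0008,0.0011,0.035],[0,0,0]]
    - [[0.0008,0.0011,0.05],[0,0,0]]
    - [[0.0008,0.0011,0.055],[0,0,0]]
    - [[0.0008,0.0011,0.055],[0,0,0]]
    - [[0.0008,0.0011,0.055],[0,0,0]]
    - [[0.0008,0.0011,0.055],[0,0,0]]
    - [[0.0008,0.0011,0.055],[0,0,0]]

```text
t: 12.75
position: [0.4995, 0.0716, 0.1045]
tcp_rot: [[-0.988, 0.152, 0.001], [0.152, 0.988, 0.0], [-0.001, 0.0, -1.0]]
ft_force: [0.1, -0.2, -1.9]
width: 0.198
gripper_force: 68.7
```

>>> steer_hand:
  rows:
    - [[0,0,0.003],[0,0,0]]
    - [[0,0,0.006],[0,0,0]]
    - [[0,0,0.008],[0,0,0]]
    - [[0,0,0.008],[0,0,0]]

```text
t: 13.15
position: [0.4987, 0.0715, 0.0952]
tcp_rot: [[-0.988, 0.152, -0.001], [0.152, 0.988, -0.0], [0.001, -0.0, -1.0]]
ft_force: [0.2, -0.3, -1.2]
width: 0.197
gripper_force: 68.7
```

>>> steer_hand:
  rows:
    - [[0,0,0.002],[0,0,0]]
    - [[0,0,0.004],[0,0,0]]
    - [[0,0,0.006],[0,0,0]]
    - [[0,0,0.006],[0,0,0]]
    - [[0,0,0.006],[0,0,0]]

```text
t: 13.65
position: [0.4989, 0.0715, 0.0896]
tcp_rot: [[-0.988, 0.152, -0.0], [0.152, 0.988, 0.0], [0.0, -0.0, -1.0]]
ft_force: [0.3, 0.1, -1.8]
width: 0.2
gripper_force: 68.7
```

>>> steer_hand:
  rows:
    - [[0,0,0.002],[0,0,0]]
    - [[0,0,0.004],[0,0,0]]
    - [[0,0,0.006],[0,0,0]]
    - [[0,0,0.006],[0,0,0]]
    - [[0,0,0.006],[0,0,0]]

```text
t: 14.15
position: [0.4989, 0.0715, 0.0836]
tcp_rot: [[-0.988, 0.152, -0.0], [0.152, 0.988, -0.0], [0.0, -0.0, -1.0]]
ft_force: [-0.2, -0.7, -1.6]
width: 0.197
gripper_force: 68.7
```

>>> steer_hand:
  rows:
    - [[0,0,0.001],[0,0,0]]
    - [[0,0,0.002],[0,0,0]]
    - [[0,0,0.003],[0,0,0]]
    - [[0,0,0.003],[0,0,0]]
    - [[0,0,0.003],[0,0,0]]
    - [[0,0,0.003],[0,0,0]]

```text
t: 14.75
position: [0.4991, 0.0715, 0.0808]
tcp_rot: [[-0.988, 0.152, 0.0], [0.152, 0.988, 0.0], [-0.0, 0.0, -1.0]]
ft_force: [-0.6, -0.5, 2.2]
width: 0.199
gripper_force: 69.1
```

>>> steer_hand:
  rows:
    - [[0,0,0.0005],[0,0,0]]
    - [[0,0,0.001],[0,0,0]]
    - [[0,0,0.001],[0,0,0]]
    - [[0,0,0.001],[0,0,0]]

```text
t: 15.15
position: [0.4992, 0.0715, 0.0808]
tcp_rot: [[-0.988, 0.152, 0.001], [0.152, 0.988, 0.0], [-0.001, 0.0, -1.0]]
ft_force: [-3.4, -0.4, 8.9]
width: 0.199
gripper_force: 70.1
```

>>> steer_hand:
  rows:
    - [[0,0,0.0005],[0,0,0]]
    - [[0,0,0.0005],[0,0,0]]
    - [[0,0,0.0005],[0,0,0]]

```text
t: 15.45
position: [0.4992, 0.0715, 0.0808]
tcp_rot: [[-0.988, 0.152, 0.002], [0.152, 0.988, 0.0], [-0.002, 0.0, -1.0]]
ft_force: [-4.0, -1.9, 13.0]
width: 0.197
gripper_force: 70.6
```

Run:
```python
from plant import manip
import cv2
cv2.imwrite("pics/f.png",cv2.resize(manip.snapshot("scene")["frame"][140:300,150:470,::-1],None,fx=2.5,fy=2.5,interpolation=cv2.INTER_CUBIC))
```

```text
(no output)
```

View pics/f.png

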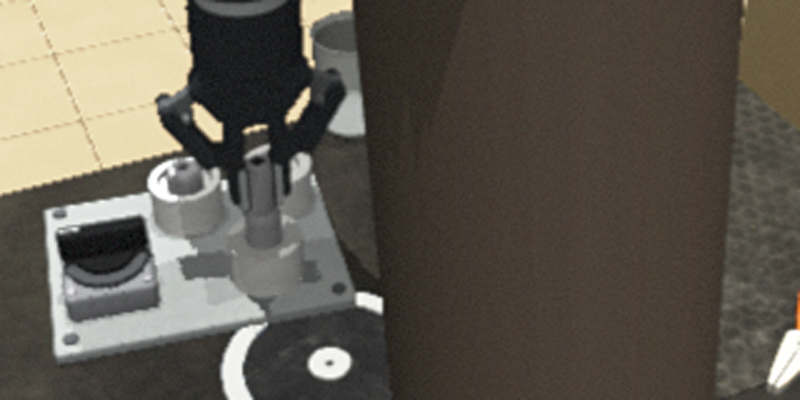

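The final view shows the socket upright in the counterbore at about (265,230), still held in the gripper, and the handle still at off at (105,245). Contact came at the full seating depth, so I'm handing in.

```bash
python3 -c "
from plant import manip
print(manip.hand_in())"
```

```text
the job is handed in; nothing more can be done
None
```

I turned the isolator off first, then pushed the small socket fully down over the nut, where it is upright and still gripped; I never touched the other sockets, crucible or weights, though the arm hid them in the last picture, and the job is handed in at about 15.5 s.

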